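Change round the feeding things on their stands

ROBOT

A 6-joint arm with a two-finger parallel gripper is mounted at the origin on the work surface. World frame = base frame: x ahead of the robot, y to its left, z up, the work surface at z = 0. Lengths are in mm, angles in rad, forces in N, time in s.
With the tool pointing down it reaches from about 300 to 775 mm from the base axis. Payload 14.6 kg.
Tool frame: the origin (TCP) lies between the finger pads; the fingertips stand ahead of it and the grasp point (between the pads) lies 11 mm behind it (manip.finger_overhang is the z of the fingertips in the tool frame, in mm); z points along the fingers, y is the line along which they close (so a half turn about z gives the same grasp; the last joint's range is limited). The gripper opens to 94 mm and grips with 3 to 60 N. Pads are 16 mm wide; open, the fingers measure 119 mm over their backs; the gripper's body (75 mm by 177 mm) begins 78 mm behind the grasp point.
Start: joints at [-1.383, 0.3, 1.521, -0, 1.321, -0.067], TCP at [138.622, -532.234, 213.446] pointing down, gripper open.
Joint ranges: [-3.03, 3.03], [-0.79, 2.21], [0.23, 2.52], [-1.04, 4.18], [0, 3.07], [-2.55, 2.55]. Speed limits (rad/s): [2.22, 2.22, 2.57, 3.14, 3.14, 3.14].

INTERFACE

Orientations are given as [roll, pitch, yaw] about the fixed x, y, z axes, in that order (R = Rz(yaw) Ry(pitch) Rx(roll)).
In Python, from cell import manip gives the robot as it stands.
- The arm moves only by the tool jog_arm, never from a script. Its argument "series" is a list of rows, each a list of 7 numbers: the shift along the world's x, y, z as a fraction of full scale, then the turn, a rotation vector about the world's x, y, z as a fraction of full scale, then the closure, from 0 (fully open) to 1 (shut). In form: [[dx, dy, dz, wx, wy, wz, fingers], ...]. A call has 1 to 8 rows; each row is the pose to reach, as a shift and turn from the pose commanded when the call began; what a row does not reach only later rows make up. Full scale, the value 1, is 120 mm for a shift and 90 degrees for a turn. A row lasts 1/12 s, in which the tool goes at most 41.7 mm and 7.16 degrees, less where a joint would pass 70% of its speed; a pose out of reach is approached as far as the arm can. A call with a number of a shift or a turn outside -1 to 1 is refused whole. A call with a gripper value outside its range is refused whole. The fingers move at their own pace and stop on an object; "grip_force" is the grip in N (left out, the last holds). Time passes only in rows, so rows that repeat a pose let the fingers close. It gives the time, the measured TCP pose, the force, the opening and the grip force at its end, in the units of the state.
- manip.read_state(): the state, without advancing time (a new reading comes with each control period).
- manip.camera(name): name is "scene" or "top"; returns a dict with "frame" (384x512x3 uint8, red, green, blue), "vfov" (degrees; the focal length in pixels is half the picture's height over the tangent of half this angle, whatever the lens; pixels are square), "cx", "cy" (the principal point, pixels), "R" (3x3) and "t" (3): a world point X has camera coordinates R X + t. Camera axes: x right, y down, z forward; pixel columns grow to the right and rows downward; lengths in mm; the calibration is good to about 2 mm. A picture is of the moment at which its call begins. There is no depth.
- manip.sign_off(): hands the job in; it is judged then, once.
The state is a dict: "clock": time; "joints": joint angles; "qd": joint speeds; "effort": joint torques, N m; "eef_pos": TCP position; "eef_rot": TCP orientation; "wrist_force": force on the tool from outside, world axes, zero at the start; "moment": the same for the moment, N m; "finger_gap": finger opening in mm; "finger_force": force on a finger pad.
Only numpy, scipy, OpenCV 4.12 (cv2) and the standard library are available. Lean on these libraries where they do the work, as an engineer would, in place of code of your own. Each camera call takes 0.05 s, during which the arm holds its last target. There are 200 camera calls.

TASK

The four feeding things are all standing on the wrong stands: please change them round, so that at the end the tall bottle stands on the round warming plate, the short bottle on the slatted drying rack, the jug on the kitchen scale and the pacifier box on the hexagonal cork trivet, each upright in the middle of its stand. The oblong dark board starts empty for you to park something on while its place is being cleared; never put anything down on the bare counter, not even for a moment. Set everything down gently and let go of it.

Things in the scene. Friction and masses are not known exactly. Their poses are not given: they have to be found in the camera images.
- tall_bottle: The taller, slimmer glass baby bottle, grey silicone sleeve, white collar, clear cap: 145 mm high, straight wall 55 mm in diameter up to 108 mm, then a 46 mm collar and domed cap. 170 g. Round: grasp at any yaw, 88 to 103 mm above its foot, so that the cap clears the gripper's body. Starts on the rack or the trivet. Origin: centre of its underside, z up.
- short_bottle: The shorter, wider glass baby bottle, grey silicone sleeve, white collar, clear cap: 100 mm high, straight wall 63 mm in diameter up to 72 mm, then a 56 mm collar and domed cap. 140 g. Round: grasp at any yaw, 45 to 65 mm above its foot. Starts on the warming plate or the scale. Origin: centre of its underside, z up.
- jug: Small white ceramic jug, empty, open on top: 85 mm high, straight body 56 mm in diameter, wall 4 mm; handle on its +y side to 54 mm from the axis, 14 to 74 mm high; small spout at the rim on its -y side to 38 mm. 220 g. Grasp across its x axis (fingers on +x and -x sides), 40 to 65 mm above its foot; may end at any yaw. Starts on the rack or the trivet. Origin: centre of its underside, z up.
- pacifier_box: Low round pacifier box: clear plastic base 56 mm in diameter, 36 mm high, under a wider white ribbed twist cap (60 mm in diameter, 62 over the ribs) with a flat grey bar on top; 62 mm high in all. 70 g. Grasp by the cap at any yaw, 35 to 50 mm above its foot. Starts on the warming plate or the scale. Origin: centre of its underside, z up.
- warmer: Round white bottle-warming plate, 104 mm in diameter, dark steel top plate 94 mm in diameter; a tab with a grey turning knob (29 mm high) on its -x side reaches 72 mm from the middle. Fixed; flat top 24 mm above the counter. Origin: on the counter below the middle of the top, z up.
- rack: Square slatted drying rack of light wood, 104 by 104 mm, five slats with narrow gaps. Fixed; flat top 24 mm above the counter. Origin: on the counter below the middle of the top, z up. Kitchen equipment up to 205 mm high stands beyond 0.4 m left and right of the robot's x axis, jars up to 105 mm high beyond x = 0.83 m.
- scale: Kitchen scale: black case 124 by 106 mm, square steel platform 96 by 96 mm, display strip on its -x side reaching 71 mm from the platform's middle; it does not sink under load. Fixed; flat top 24 mm above the counter. Origin: on the counter below the middle of the top, z up.
- trivet: Plain six-sided (hexagonal) cork trivet, 102 mm across the flats. Fixed; flat top 24 mm above the counter. Origin: on the counter below the middle of the top, z up. Small things under 40 mm high lie on the counter between and around the stands.
- board: Oblong dark oak board on two feet, 140 mm (along its y) by 92 mm, empty at the start: the free spot. Fixed; flat top 24 mm above the counter. Origin: on the counter below the middle of the top, z up. The five stands change places among themselves, with centres at least 160 mm apart.
There are look-alikes about, which are no part of the job. What is shaped like the warmer but blue or green is not meant.

How it is judged (in metres and radians):
At the end, for the whole second after the job is handed in: Tall bottle on the warming plate, short bottle on the drying rack, jug on the scale, pacifier box on the cork trivet: each within 15 mm of its stand's middle (horizontally), its foot 18 to 30 mm above the counter, upright within 0.1 rad, at rest (under 0.02 m/s) (horizontal distance between tall_bottle and warmer below 0.015 m and z of tall_bottle in the frame of warmer between 0.018 and 0.03 m and angle between each of tall_bottle, short_bottle, jug, pacifier_box's own z axis and vertical below 0.1 rad and linear speed of each of tall_bottle, short_bottle, jug, pacifier_box below 0.02 m/s and horizontal distance between short_bottle and rack below 0.015 m and z of short_bottle in the frame of rack between 0.018 and 0.03 m and horizontal distance between jug and scale below 0.015 m and z of jug in the frame of scale between 0.018 and 0.03 m and horizontal distance between pacifier_box and trivet below 0.015 m and z of pacifier_box in the frame of trivet between 0.018 and 0.03 m); the robot touches nothing.
It fails at once if one of the four things comes down on the bare counter (height (world z) of any of tall_bottle, short_bottle, jug, pacifier_box below 0.014 m).
It fails at once if one of the four things is dropped from more than about 2 cm or slammed down ((height (world z) of tall_bottle below 0.04 m and linear speed of tall_bottle above 0.5 m/s) or (height (world z) of short_bottle below 0.04 m and linear speed of short_bottle above 0.5 m/s) or (height (world z) of jug below 0.04 m and linear speed of jug above 0.5 m/s) or (height (world z) of pacifier_box below 0.04 m and linear speed of pacifier_box above 0.5 m/s)).
It also fails if it takes over 141 s, if anything falls off the work surface, if the arm or the gripper's body presses on something with over 40 N, if the wrist force passes 120 N, or if a joint passes its speed limit or range.

## Working session

There is one attempt and no reset: what is moved stays moved. The work goes in short steps, Python scripts to look and compute and a tool call to move; the robot and the scene stay as the last step left them, time stands still between calls to the robot, and variables do not carry over. Pictures are saved under pics/ and viewed, at most 14 in all, crops included, and the job is handed in when it is done.

Besides the shell and the picture viewer there is one more tool, called after ">>>" by a JSON object that holds its "method" and its "body", one argument or row to a line. jog_arm: Moves the arm, as the interface text tells. Its arguments: {"type":"object","properties":{"series":{"type":"array"},"grip_force":{"type":"number"}},"required":["series"]}

```bash
mkdir -p pics; ls; python3 - <<'E'
from cell import manip
import cv2,numpy as np
s=manip.read_state();print(s, manip.finger_overhang)
for n in("scene","top"):
    c=manip.camera(n);cv2.imwrite(f"pics/{n}0.png",cv2.resize(c["frame"][:,:,::-1],(800,600),interpolation=cv2.INTER_CUBIC))
    np.savez(f"{n}0.npz",**c)
    print(n,c["vfov"],c["cx"],c["cy"],np.round(c["R"],3).tolist(),np.round(c["t"],1), -c["R"].T@c["t"], [k for k in c])
E
```

```text
pics
{'clock': 0.0, 'joints': array([-1.38258398e+00,  3.00471157e-01,  1.52156488e+00,  3.10644260e-06,
        1.32069775e+00, -6.65888178e-02]), 'qd': array([ 0.00030812,  0.0011658 , -0.00056191,  0.00152909,  0.00132871,
        0.00021012]), 'effort': array([ 1.92975247e-03, -5.31812096e+01, -3.52735806e+01,  7.08930963e-02,
        2.44248100e-02, -5.76898401e-05]), 'eef_pos': array([ 138.58678668, -531.99860482,  212.89314784]), 'eef_rot': array([-3.14045426e+00, -7.89324254e-05,  2.54800346e-01]), 'wrist_force': array([ 0.74817197, -0.23269526,  0.63186777]), 'moment': array([ 0.01486323, -0.00717468, -0.0183845 ]), 'finger_force': 0.0, 'finger_gap': 94.30502755448026} 8.0
scene 53.5146392297623 254.32484537633684 187.71879190447524 [[-0.344, 0.939, -0.015], [0.801, 0.286, -0.526], [-0.49, -0.193, -0.85]] [  86.7 -375.2 1389.3] [1010.64157934  293.68224427  985.3554805 ] ['frame', 'vfov', 'cx', 'cy', 'R', 't']
top 44.3081926285885 248.2566925665317 192.78583946161862 [[0.017, -1.0, 0.001], [-0.989, -0.017, -0.147], [0.147, 0.002, -0.989]] [  56.6  507.2 1391.7] [ 296.13639569   62.85818518 1451.11162419] ['frame', 'vfov', 'cx', 'cy', 'R', 't']
```

View pics/scene0.png

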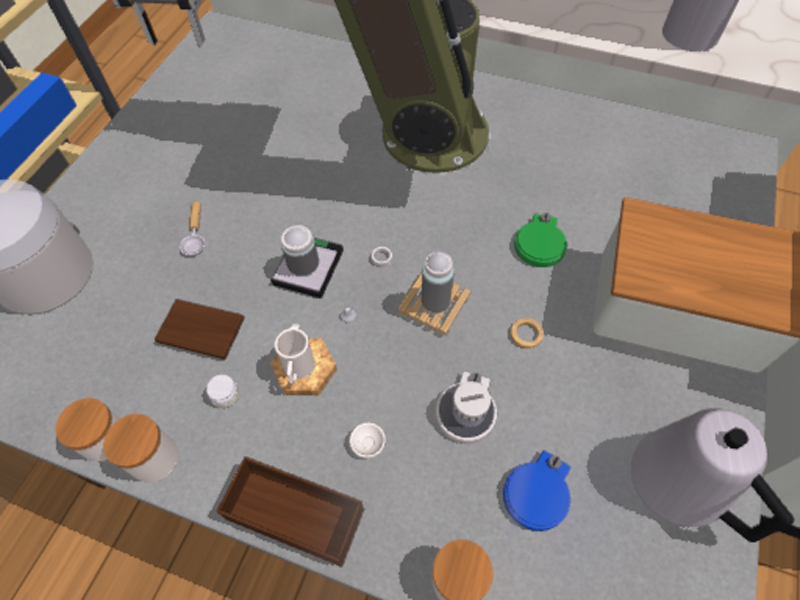

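View pics/top0.png

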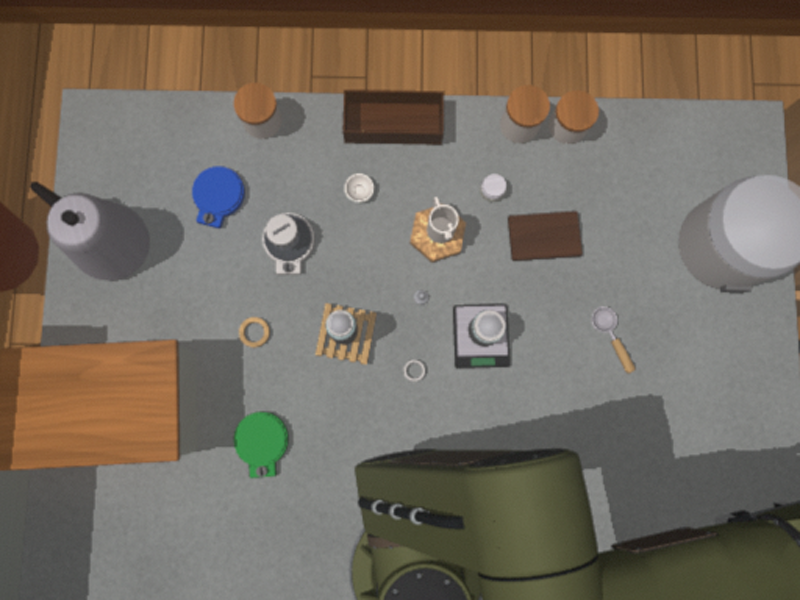

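The top and scene views show these starting positions, with pixels given in the 800x600 top view:
- Tall bottle on the rack (340,325)
- Short bottle on the scale (488,325)
- Jug on the trivet (442,220)
- Box on the white warmer (285,235)
- Board empty (545,235)

The plan is jug to board, box to trivet, tall bottle to warmer, short bottle to rack, jug to scale. Next I'll zoom in.

```bash
python3 - <<'E'
import cv2,numpy as np
for n,(a,b,c,d) in {"top":(160,380,115,240),"scene":(95,325,130,290)}.items():
    f=np.load(n+"0.npz")["frame"][c:d,a:b,::-1]
    s=3.45 if n=="scene" else 3.6
    im=cv2.resize(f,None,fx=s,fy=s,interpolation=cv2.INTER_CUBIC)
    for x in range(a,b,20): cv2.putText(im,str(x),(int((x-a)*s),10),0,.35,(0,0,255),1); cv2.line(im,(int((x-a)*s),12),(int((x-a)*s),18),(0,0,255),1)
    for y in range(c,d,20): cv2.putText(im,str(y),(0,int((y-c)*s)),0,.35,(0,0,255),1)
    cv2.imwrite(f"pics/{n}z.png",im)
E
```

```text
(no output)
```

View pics/topz.png

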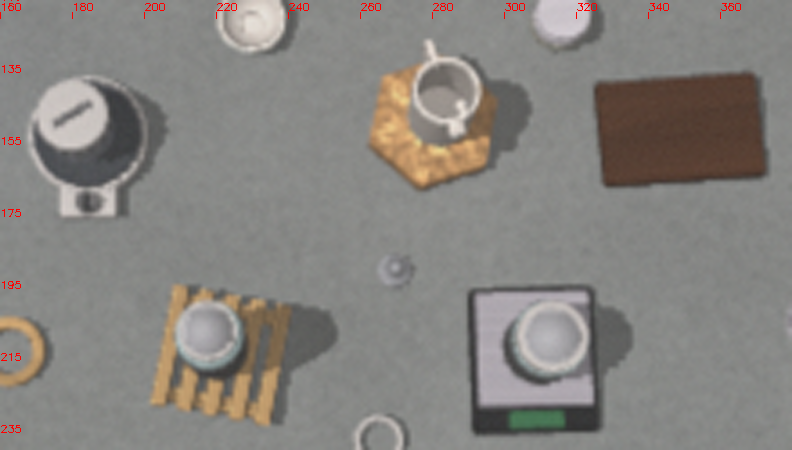

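View pics/scenez.png

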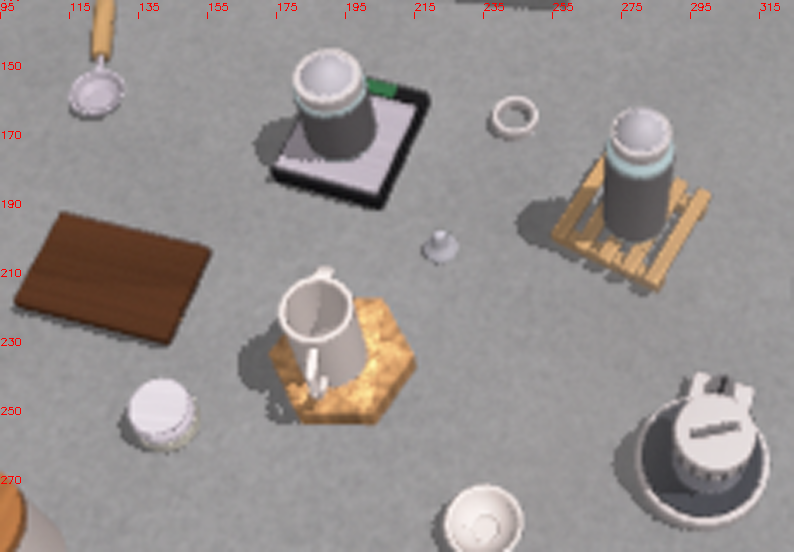

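The zoomed views show the caps, rims and corners clearly. The jug's handle points to about +x, tilted a little to +y: in the top view the spout is at (285,150) and the handle at (278,128). Next I'll measure with colour masks and two-view triangulation.

```bash
cat > h.py <<'E'
import numpy as np,cv2
def P(c):
    f=c["frame"].shape[0]/2/np.tan(np.radians(float(c["vfov"]))/2)
    return np.array([[f,0,c["cx"]],[0,f,c["cy"]],[0,0,1]])@np.c_[c["R"],c["t"]]
def tri(a,pa,b,pb):
    X=cv2.triangulatePoints(P(a),P(b),np.array(pa,float).reshape(2,1),np.array(pb,float).reshape(2,1))[:,0];X=X[:3]/X[3]
    e=[np.linalg.norm((q:=P(c)@np.r_[X,1])[:2]/q[2]-p) for c,p in((a,pa),(b,pb))]
    return np.round(X,1),np.round(e,1)
def plane(c,px,z):
    px=np.atleast_2d(px).astype(float);M=P(c)
    H=np.linalg.inv(np.c_[M[:,0],M[:,1],M[:,2]*z+M[:,3]])
    return cv2.perspectiveTransform(px[None],H)[0]
def comp(mask,roi,seed=None):
    x0,x1,y0,y1=roi;m=np.zeros(mask.shape,np.uint8);m[y0:y1,x0:x1]=mask[y0:y1,x0:x1]
    cs,_=cv2.findContours(m,cv2.RETR_EXTERNAL,cv2.CHAIN_APPROX_NONE)
    return max(cs,key=cv2.contourArea)[:,0]
E
python3 - <<'E'
from h import *
T,S=np.load("top0.npz"),np.load("scene0.npz")
hsv={k:cv2.cvtColor(c["frame"],cv2.COLOR_RGB2HSV).astype(int) for k,c in(("T",T),("S",S))}
picks={"jug rim":((284.2,140),(186.6,219.6)),"box top":((180.3,146.9),(302.2,254.6)),"tall cap":((218,207.8),(280.8,169.7)),"short cap":((312.8,208.6),(190.4,153.8))}
for k,(a,b) in picks.items():
    print(k,tri(T,a,S,b))
    for n,(x,y) in(("T",a),("S",b)):
        x,y=int(round(x)),int(round(y));print("   hsv",n,hsv[n][y,x], hsv[n][y,x-14:x+15:2,2])
# board, rack, trivet, scale hulls
def msk(n,f): h=hsv[n]; return f(h[...,0],h[...,1],h[...,2]).astype(np.uint8)
wood=lambda h,s,v:(h<25)&(s>75)
st={"board":(wood,(315,385,125,175),(90,165,185,235)),
"rack":(wood,(198,245,190,235),(250,305,170,218)),
"trivet":(wood,(258,302,128,172),(168,220,210,256)),
"scale":(lambda h,s,v:(v<75)|((h>125)&(h<170)&(s>8)&(v>90))|((h>50)&(h<80)&(s>80)),(285,330,192,238),(170,222,150,192))}
for k,(f,rt,rs) in st.items():
    hs=[]
    for n,c,r in(("T",T,rt),("S",S,rs)):
        m=msk(n,f)
        x0,x1,y0,y1=r;mm=m*0;mm[y0:y1,x0:x1]=m[y0:y1,x0:x1]
        nl,lab,stt,_=cv2.connectedComponentsWithStats(mm)
        for i in range(1,nl):
            if stt[i,4]<25: mm[lab==i]=0
        p=cv2.findNonZero(mm)[:,0]
        w=plane(c,p,24).astype(np.float32);hu=cv2.convexHull(w);hs.append(hu)
        print(k,n,cv2.minAreaRect(hu))
    a,I=cv2.intersectConvexConvex(*hs)
    M=cv2.moments(I);print("   ∩",cv2.minAreaRect(I),M["m10"]/M["m00"],M["m01"]/M["m00"])
E
```

```text
jug rim (array([654.3, -37.7, 105.6]), array([0., 0.]))
   hsv T [ 14  22 149] [218 219 171 120 145 150 157 149 134 138 142 190 118 102  94]
   hsv S [  5  21 146] [155 181 211 174 178 179 175 146 148 148 145 185 171 244 235]
box top (array([634.7, 270.1,  80. ]), array([0., 0.]))
   hsv T [ 10   6 139] [139 158 192 204 198 162 109 139 189 203 203 200  92  67  66]
   hsv S [168  11 121] [ 68 133 224 216 134 124 121 121 154 214 220 228 228 177 157]
tall cap (array([446.9, 149.1, 140.3]), array([0.1, 0.1]))
   hsv T [138   7 171] [135 186 157 189 174 180 181 171 154 136 141 143  88 127  93]
   hsv S [146   9 192] [154 154 151 204 150 169 183 192 196 194 212 183 153 153 153]
short cap (array([ 454.1, -121.9,   99.2]), array([0., 0.]))
   hsv T [120   4 185] [138  95 156 198 175 183 188 185 175 164 148 158 142  76  98]
   hsv S [140  11 207] [154 151 202 194 175 190 199 207 207 203 219 207 156 117 113]
board T ((645.9552612304688, -243.20867919921875), (87.7486343383789, 136.71095275878906), 4.892077922821045)
board S ((649.9454345703125, -242.9585723876953), (92.31314849853516, 141.2499
[... 557 characters left out ...]
29.834735870361328), (101.3604965209961, 103.67536163330078), 79.66638946533203)
trivet S ((659.1841430664062, -23.562232971191406), (105.77135467529297, 102.06321716308594), 49.80497741699219)
   ∩ ((655.655517578125, -24.24925994873047), (98.35940551757812, 99.1616439819336), 51.45036315917969) 649.4392614907108 -27.77493233779147
scale T ((443.398193359375, -116.79913330078125), (119.16564178466797, 107.03597259521484), 2.869352102279663)
scale S ((452.21221923828125, -123.9742431640625), (133.510498046875, 125.87507629394531), 2.306483745574951)
   ∩ ((444.278564453125, -116.9251708984375), (118.23934173583984, 106.34239196777344), 2.324976921081543) 445.6164273949389 -116.47597545158148
```

```bash
python3 - <<'E'
from h import *
from scipy.optimize import least_squares
T,S=np.load("top0.npz"),np.load("scene0.npz")
C={"T":T,"S":S}
hsv={k:cv2.cvtColor(c["frame"],cv2.COLOR_RGB2HSV).astype(int) for k,c in C.items()}
# stand heights: corner pixels refined in both views
def sub(c,p):
    g=cv2.cvtColor(c["frame"],cv2.COLOR_RGB2GRAY);q=np.array([[p]],np.float32)
    return cv2.cornerSubPix(g,q,(3,3),(-1,-1),(3,50,.01))[0,0]
for k,a,b in(("board +x+y",(326,138),(143,230)),("board -x+y",(328,166),(155,202)),("board -x-y",(373,163),(112,192)),("board +x-y",(370,136),(99,216)),
  ("plat -x+y",(293,228),(213,157)),("plat +x+y",(292,196),(205,186)),("trivet -x",(277,166),(204,217)),("trivet ",(296,159),(198,217)),
  ("rack +x+y",(209,195),(286,213)),("rack -x-y",(233,232),(272,172))):
    A,B=sub(T,a),sub(S,b);print(k,A,B,tri(T,A,S,B))
# warmer: dark top disc, fit r=47
for n,roi in(("T",(168,204,134,170)),("S",(278,320,243,284))):
    h=hsv[n];x0,x1,y0,y1=roi;m=np.zeros(h.shape[:2],np.uint8);m[y0:y1,x0:x1]=(h[y0:y1,x0:x1,2]<100)
    w=plane(C[n],comp(m,roi),24)
    r=least_squares(lambda q:np.hypot(*(w-q[:2]).T)-47,[630,265],loss="cauchy",f_scale=1.5)
    print("warmer",n,r.x,len(w),np.sum(abs(r.fun)<2))
# platform by light mask
for n,roi in(("T",(288,328,193,231)),("S",(172,217,155,188))):
    h=hsv[n];x0,x1,y0,y1=roi;m=np.zeros(h.shape[:2],np.uint8);q=h[y0:y1,x0:x1]
    m[y0:y1,x0:x1]=(q[...,0]>125)&(q[...,0]<172)&(q[...,1]>8)&(q[...,2]>90)
    w=plane(C[n],comp(m,roi),24).astype(np.float32);print("plat",n,cv2.minAreaRect(w))
# trivet: hexagon sides seen -> use hull corners
for n,roi in(("T",(258,302,128,172)),("S",(168,220,210,256))):
    h=hsv[n];m=((h[...,0]<25)&(h[...,1]>75)).astype(np.uint8)
    w=plane(C[n],comp(m,roi),24).astype(np.float32);hu=cv2.convexHull(w)
    print("tri",n,cv2.minEnclosingCircle(hu),np.round(cv2.approxPolyDP(hu,6,True)[:,0]).tolist())
E
```

```text
board +x+y [324.7263  137.50107] [143.4146  230.00099] (array([ 688.6, -171.6,   15.8]), array([0.1, 0.2]))
board -x+y [327.4051  166.50516] [156.3291  202.40633] (array([ 596.3, -179.5,   15.2]), array([0.1, 0.2]))
board -x-y [372.55646 163.49835] [112.372154 190.67438 ] (array([ 607.2, -318.7,   21.4]), array([0.3, 0.5]))
board +x-y [370.72583 136.45108] [ 99. 216.] (array([ 693.6, -314.6,   17.3]), array([0.2, 0.3]))
plat -x+y [291.4537  226.33641] [213. 157.] (array([407.7, -69.2,  48. ]), array([1.5, 2.2]))
plat +x+y [290.88757 195.4751 ] [205.93835 184.62439] (array([500.4, -63.3,  31.9]), array([0.4, 0.7]))
trivet -x [276.6821 166.3741] [204.85645 216.59843] (array([593.2, -22.5,  21.2]), array([0.4, 0.7]))
trivet  [295.06055 160.82187] [195.71725 216.20506] (array([606.8, -67.1,  21.2]), array([3.8, 6.4]))
rack +x+y [209. 195.] [284.8807 212.6352] (array([500.8, 185.7,  13.8]), array([0.1, 0.1]))
rack -x-y [234.5598  232.54428] [272.31894 170.25043] (array([385.2, 105.5,  31.3]), array([0.4, 0.6]))
warmer T [635.52500353 268.32619394] 93 37
warmer S [633.4883488  263.16976233] 122 42
plat T ((455.4639892578125, -116.93734741210938), (97.87078094482422, 97.33403778076172), 0.9665049314498901)
plat S ((455.1448669433594, -119.47442626953125), (98.83135986328125, 98.724853515625), 2.2282567024230957)
tri T ((649.1702270507812, -29.935104370117188), 57.780826568603516) [[688.0, 13.0], [627.0, 22.0], [605.0, -0.0], [593.0, -28.0], [613.0, -75.0], [661.0, -84.0], [677.0, -77.0], [698.0, -18.0]]
tri S ((653.6734008789062, -29.20953941345215), 60.805503845214844) [[593.0, -24.0], [600.0, -43.0], [666.0, -89.0], [713.0, -35.0], [695.0, 16.0], [651.0, 26.0], [630.0, 20.0]]
```

```bash
python3 - <<'E'
from h import *
T,S=np.load("top0.npz"),np.load("scene0.npz")
print("handle tip T",plane(T,[279.4,127.5],94),"rim c",plane(T,[284.2,140],109),plane(S,[186.6,219.6],109),"spout",plane(T,[286.7,150.6],106))
print("handle S",plane(S,[95+318/3.45,130+365/3.45],94))
print("box",plane(T,[180.3,146.9],82),plane(S,[302.2,254.6],82))
print("warm ring",plane(T,[160+88.5/3.6,115+133/3.6],24),plane(S,[95+702/3.45,130+457/3.45],24))
E
```

```text
handle tip T [[695.3837141  -24.14465608]] rim c [[653.45374593 -37.49558707]] [[655.63940924 -36.31665013]] spout [[622.52340085 -45.20485112]]
handle S [[691.12152001 -20.51190095]]
box [[634.24630719 269.74822166]] [[635.55283545 270.16116236]]
warm ring [[632.76701572 264.63293385]] [[635.98421219 265.63850994]]
```

>>> {"method": "jog_arm", "body": {
  "series": [
    [1,0.5,0,0,0,0,0],
    [1,1,0,0,0,0,0],
    [1,1,0,0,0,0,0],
    [1,1,0,0,0,0,0],
    [1,1,0,0,0,0,0],
    [1,1,0,0,0,0,0]
  ],
  "grip_force": 12
}}

```text
clock: 0.6
eef_pos: [259.8, -410.9, 213.6]
eef_rot: [3.141, -0.0, 0.258]
wrist_force: [-0.2, -0.8, -0.4]
finger_gap: 94.1
finger_force: 0.0
```

>>> {"method": "jog_arm", "body": {
  "series": [
    [0.82,0.78,0,0,0,0.05,0],
    [0.82,0.78,0,0,0,0.05,0],
    [0.82,0.78,0,0,0,0.05,0],
    [0.82,0.78,0,0,0,0.05,0],
    [0.82,0.78,0,0,0,0.05,0]
  ]
}}

```text
clock: 1.02
eef_pos: [358.0, -318.1, 213.3]
eef_rot: [-3.141, 0.0, 0.336]
wrist_force: [0.2, -1.2, 0.7]
finger_gap: 94.0
finger_force: 0.0
```

>>> {"method": "jog_arm", "body": {
  "series": [
    [0.82,0.78,0,0,0,0,0],
    [0.82,0.78,0,0,0,0,0],
    [0.82,0.78,0,0,0,0,0],
    [0.82,0.78,0,0,0,0,0],
    [0.82,0.78,0,0,0,0,0]
  ]
}}

```text
clock: 1.43
eef_pos: [456.1, -225.1, 213.0]
eef_rot: [-3.141, 0.001, 0.335]
wrist_force: [-0.1, -0.2, 0.2]
finger_gap: 94.1
finger_force: 0.0
```

>>> {"method": "jog_arm", "body": {
  "series": [
    [0.82,0.78,0,0,0,0,0],
    [0.82,0.78,0,0,0,0,0],
    [0.82,0.78,0,0,0,0,0],
    [0.82,0.78,0,0,0,0,0],
    [0.82,0.78,0,0,0,0,0]
  ]
}}

```text
clock: 1.85
eef_pos: [554.3, -132.1, 212.7]
eef_rot: [-3.141, 0.001, 0.334]
wrist_force: [-0.4, -1.2, -0.3]
finger_gap: 94.3
finger_force: 0.0
```

>>> {"method": "jog_arm", "body": {
  "series": [
    [0.82,0.78,0,0,0,0,0],
    [0.82,0.78,0,0,0,0,0],
    [0.82,0.78,0,0,0,0,0],
    [0.82,0.78,0,0,0,0,0],
    [0.82,0.78,0,0,0,0,0],
    [0.82,0.78,0,0,0,0,0]
  ]
}}

```text
clock: 2.35
eef_pos: [651.5, -40.5, 213.0]
eef_rot: [3.142, 0.001, 0.332]
wrist_force: [-0.3, -0.5, -0.7]
finger_gap: 94.5
finger_force: 0.0
```

>>> {"method": "jog_arm", "body": {
  "series": [
    [0.02,0.02,0,0,0,0,0],
    [0.02,0.02,-0.3,0,0,0,0],
    [0.02,0.02,-0.5,0,0,0,0],
    [0.02,0.02,-0.7,0,0,0,0],
    [0.02,0.02,-0.85,0,0,0,0],
    [0.02,0.02,-1,0,0,0,0],
    [0.02,0.02,-1,0,0,0,0]
  ]
}}

```text
clock: 2.93
eef_pos: [652.4, -37.2, 90.2]
eef_rot: [-3.14, 0.005, 0.331]
wrist_force: [-0.7, -0.1, 0.1]
finger_gap: 94.1
finger_force: 0.0
```

>>> {"method": "jog_arm", "body": {
  "series": [
    [0,0,-0.1,0,0,0,0],
    [0,0,-0.21,0,0,0,0],
    [0,0,-0.21,0,0,0,0],
    [0,0,-0.21,0,0,0,0]
  ]
}}

```text
clock: 3.27
eef_pos: [654.4, -35.7, 68.0]
eef_rot: [-3.141, 0.001, 0.333]
wrist_force: [0.1, 0.2, -0.4]
finger_gap: 94.1
finger_force: 0.0
```

```bash
python3 - <<'E'
from cell import manip
import cv2,numpy as np
c=manip.camera("scene");cv2.imwrite("pics/a.png",cv2.resize(c["frame"][130:290,95:325,::-1],None,fx=3.4,fy=3.4,interpolation=cv2.INTER_CUBIC))
E
```

```text
(no output)
```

View pics/a.png

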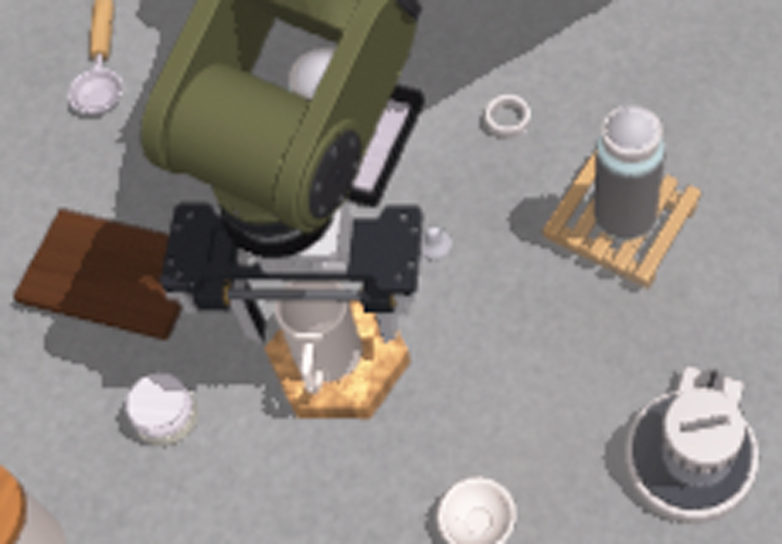

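The crop shows the jug, rim at (315,310), between the two fingers, with its handle towards the viewer and away from the pads. I'll close the gripper and lift.

>>> {"method": "jog_arm", "body": {
  "series": [
    [0,0,0,0,0,0,0.3],
    [0,0,0,0,0,0,0.45],
    [0,0,0,0,0,0,0.6],
    [0,0,0,0,0,0,1],
    [0,0,0,0,0,0,1],
    [0,0,0,0,0,0,1],
    [0,0,0,0,0,0,1],
    [0,0,0,0,0,0,1]
  ],
  "grip_force": 20
}}

```text
clock: 3.98
eef_pos: [654.8, -35.6, 68.4]
eef_rot: [3.141, -0.0, 0.333]
wrist_force: [0.1, -0.7, 2.1]
finger_gap: 54.8
finger_force: 19.9
```

>>> {"method": "jog_arm", "body": {
  "series": [
    [0,0,0,0,0,0,1],
    [0,0,0,0,0,0,1],
    [0,0,0.1,0,0,0,1],
    [0,0,0.2,0,0,0,1],
    [0,0,0.3,0,0,0,1],
    [0,0,0.4,0,0,0,1],
    [0,0,0.4,0,0,0,1]
  ]
}}

```text
clock: 4.57
eef_pos: [655.8, -35.5, 120.0]
eef_rot: [3.14, -0.004, 0.333]
wrist_force: [0.0, 0.6, -1.3]
finger_gap: 54.6
finger_force: 19.9
```

>>> {"method": "jog_arm", "body": {
  "series": [
    [0,-0.1,0,0,0,0,1],
    [-0.02,-0.25,0,0,0,0,1],
    [-0.03,-0.43,0,0,0,0,1],
    [-0.03,-0.6,0,0,0,0,1],
    [-0.03,-0.75,0,0,0,0,1],
    [-0.03,-0.86,0,0,0,0,1],
    [-0.03,-0.86,0,0,0,0,1]
  ]
}}

```text
clock: 5.15
eef_pos: [650.4, -141.6, 115.5]
eef_rot: [-3.141, 0.001, 0.331]
wrist_force: [-0.3, 0.1, -1.6]
finger_gap: 54.5
finger_force: 19.9
```

>>> {"method": "jog_arm", "body": {
  "series": [
    [0,-0.1,0,0,0,0,1],
    [-0.02,-0.25,0,0,0,0,1],
    [-0.03,-0.43,0,0,0,0,1],
    [-0.03,-0.6,0,0,0,0,1],
    [-0.03,-0.75,0,0,0,0,1],
    [-0.03,-0.86,0,0,0,0,1],
    [-0.03,-0.86,0,0,0,0,1],
    [-0.03,-0.86,0,0,0,0,1]
  ]
}}

```text
clock: 5.82
eef_pos: [647.4, -242.0, 115.9]
eef_rot: [-3.141, 0.0, 0.333]
wrist_force: [0.4, 0.3, -2.7]
finger_gap: 54.8
finger_force: 19.9
```

>>> {"method": "jog_arm", "body": {
  "series": [
    [0,0,-0.08,0,0,0,1],
    [0,0,-0.16,0,0,0,1],
    [0,0,-0.23,0,0,0,1],
    [0,0,-0.29,0,0,0,1],
    [0,0,-0.33,0,0,0,1],
    [0,0,-0.36,0,0,0,1],
    [0,0,-0.37,0,0,0,1],
    [0,0,-0.37,0,0,0,1]
  ]
}}

```text
clock: 6.48
eef_pos: [647.4, -241.8, 71.6]
eef_rot: [-3.141, 0.0, 0.333]
wrist_force: [0.4, -0.8, -1.5]
finger_gap: 55.0
finger_force: 19.9
```

>>> {"method": "jog_arm", "body": {
  "series": [
    [0,0,-0.01,0,0,0,1],
    [0,0,-0.02,0,0,0,1],
    [0,0,-0.025,0,0,0,1],
    [0,0,-0.025,0,0,0,1],
    [0,0,-0.025,0,0,0,1]
  ]
}}

```text
clock: 6.9
eef_pos: [647.4, -241.9, 68.9]
eef_rot: [3.141, -0.0, 0.333]
wrist_force: [0.0, -0.7, -3.1]
finger_gap: 54.8
finger_force: 19.9
```

>>> {"method": "jog_arm", "body": {
  "series": [
    [0,0,-0.005,0,0,0,1],
    [0,0,-0.01,0,0,0,1],
    [0,0,-0.01,0,0,0,1],
    [0,0,-0.01,0,0,0,1]
  ]
}}

```text
clock: 7.23
eef_pos: [647.6, -241.9, 68.4]
eef_rot: [3.141, -0.001, 0.333]
wrist_force: [-2.5, 1.5, 6.7]
finger_gap: 55.0
finger_force: 19.9
```

Contact. I'll open and retract, then move to the box at (635,270).

>>> {"method": "jog_arm", "body": {
  "series": [
    [0,0,0,0,0,0,0.4],
    [0,0,0,0,0,0,0.35],
    [0,0,0,0,0,0,0.2],
    [0,0,0,0,0,0,0],
    [0,0,0,0,0,0,0],
    [0,0,0,0,0,0,0],
    [0,0,0,0,0,0,0],
    [0,0,0,0,0,0,0]
  ]
}}

```text
clock: 7.9
eef_pos: [647.4, -241.9, 67.6]
eef_rot: [-3.142, 0.0, 0.333]
wrist_force: [-0.0, 0.4, 0.2]
finger_gap: 93.7
finger_force: 0.0
```

>>> {"method": "jog_arm", "body": {
  "series": [
    [0,0,0.1,0,0,0,0],
    [0,0,0.3,0,0,0,0],
    [0,0,0.6,0,0,0,0],
    [0,0,1,0,0,0,0],
    [0,0,1,0,0,0,0],
    [0,0,1,0,0,0,0]
  ]
}}

```text
clock: 8.4
eef_pos: [648.5, -242.3, 192.5]
eef_rot: [3.137, -0.005, 0.333]
wrist_force: [-0.2, -0.5, -0.3]
finger_gap: 94.0
finger_force: 0.0
```

>>> {"method": "jog_arm", "body": {
  "series": [
    [0,0.3,0,0,0,0,0],
    [0,0.6,0,0,0,0,0],
    [0,0.9,0,0,0,0,0],
    [0,1,0,0,0,0,0],
    [0,1,0,0,0,0,0],
    [0,1,0,0,0,0,0]
  ]
}}

```text
clock: 8.9
eef_pos: [647.3, -121.8, 187.1]
eef_rot: [-3.141, 0.001, 0.334]
wrist_force: [0.6, -0.4, -0.1]
finger_gap: 94.2
finger_force: 0.0
```

>>> {"method": "jog_arm", "body": {
  "series": [
    [0,1,0,0,0,0,0],
    [0,1,0,0,0,0,0],
    [0,1,0,0,0,0,0],
    [0,1,0,0,0,0,0],
    [0,1,0,0,0,0,0]
  ]
}}

```text
clock: 9.32
eef_pos: [647.5, -1.8, 187.2]
eef_rot: [3.142, 0.001, 0.334]
wrist_force: [0.5, -1.6, 0.6]
finger_gap: 94.1
finger_force: 0.0
```

>>> {"method": "jog_arm", "body": {
  "series": [
    [-0.1,1,0,0,0,0,0],
    [-0.1,1,0,0,0,0,0],
    [-0.1,1,0,0,0,0,0],
    [-0.1,1,0,0,0,0,0],
    [-0.1,1,0,0,0,0,0]
  ]
}}

```text
clock: 9.73
eef_pos: [635.7, 117.6, 187.2]
eef_rot: [3.141, 0.001, 0.334]
wrist_force: [-0.0, -0.9, -0.1]
finger_gap: 93.9
finger_force: 0.0
```

>>> {"method": "jog_arm", "body": {
  "series": [
    [0,1,0,0,0,0,0],
    [0,1,0,0,0,0,0],
    [0,1,0,0,0,0,0],
    [0,1,0,0,0,0,0],
    [0,1,0,0,0,0,0]
  ]
}}

```text
clock: 10.15
eef_pos: [636.1, 237.0, 186.9]
eef_rot: [3.141, 0.001, 0.333]
wrist_force: [0.5, -1.2, 0.1]
finger_gap: 93.9
finger_force: 0.0
```

```bash
python3 - <<'E'
from cell import manip
import cv2,numpy as np
c=manip.camera("scene");np.savez("s1.npz",**c);cv2.imwrite("pics/b.png",cv2.resize(c["frame"][130:290,95:325,::-1],None,fx=3.4,fy=3.4,interpolation=cv2.INTER_CUBIC))
s=manip.read_state();print(s["clock"],s["eef_pos"],s["eef_rot"],s["joints"])
E
```

```text
10.2 [636.19684066 235.97884189 187.12010599] [3.14110858e+00 6.94946905e-04 3.31749116e-01] [ 3.01420994e-01  6.13515830e-01  1.13249834e+00 -5.12714738e-04
  1.39625846e+00  1.54055724e+00]
```

View pics/b.png

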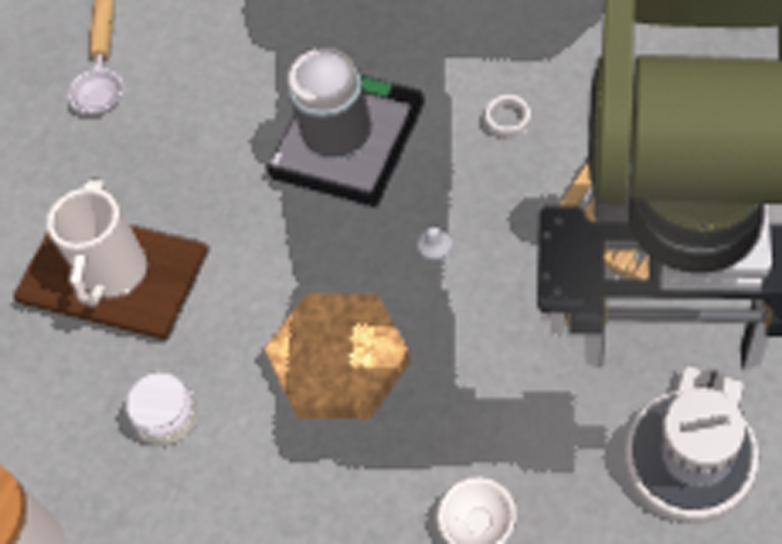

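The crop shows the jug standing upright on the board at (97,245). The trivet is now fully visible, centred near (337,355), and the box is untouched at (705,425). I'll descend on the box and re-measure the trivet.

```bash
python3 - <<'E'
from h import *
S=np.load("s1.npz");h=cv2.cvtColor(S["frame"],cv2.COLOR_RGB2HSV).astype(int)
m=((h[...,0]<25)&(h[...,1]>75)).astype(np.uint8)
w=plane(S,comp(m,(168,220,210,256)),24).astype(np.float32);hu=cv2.convexHull(w)
M=cv2.moments(hu);print(M["m10"]/M["m00"],M["m01"]/M["m00"],cv2.minEnclosingCircle(hu),np.round(cv2.approxPolyDP(hu,6,True)[:,0]).tolist())
E
```

```text
653.5464551095024 -30.54668033483462 ((653.5572509765625, -30.983991622924805), 62.20219039916992) [[612.0, -78.0], [666.0, -89.0], [714.0, -38.0], [695.0, 16.0], [641.0, 27.0], [594.0, -27.0]]
```

>>> {"method": "jog_arm", "body": {
  "series": [
    [0,0.28,0,0,0,0,0],
    [0,0.28,-0.2,0,0,0,0],
    [0,0.28,-0.4,0,0,0,0],
    [0,0.28,-0.6,0,0,0,0],
    [0,0.28,-0.8,0,0,0,0],
    [0,0.28,-0.9,0,0,0,0],
    [0,0.28,-1,0,0,0,0],
    [0,0.28,-1,0,0,0,0]
  ]
}}

```text
clock: 10.87
eef_pos: [635.3, 270.0, 65.7]
eef_rot: [3.141, 0.003, 0.332]
wrist_force: [0.4, 0.0, -0.7]
finger_gap: 94.3
finger_force: 0.0
```

>>> {"method": "jog_arm", "body": {
  "series": [
    [0,0,-0.05,0,0,0,0],
    [0,0,-0.09,0,0,0,0],
    [0,0,-0.09,0,0,0,0],
    [0,0,-0.09,0,0,0,0.2],
    [0,0,-0.09,0,0,0,0.2],
    [0,0,-0.09,0,0,0,0.2]
  ],
  "grip_force": 15
}}

```text
clock: 11.37
eef_pos: [635.6, 271.9, 57.4]
eef_rot: [-3.142, -0.001, 0.333]
wrist_force: [-0.2, 1.1, 0.4]
finger_gap: 77.9
finger_force: 0.0
```

```bash
python3 - <<'E'
from cell import manip
import cv2,numpy as np
o=[]
for n,(a,b,c_,d) in(("scene",(220,330,190,290)),("top",(160,270,110,210))):
    c=manip.camera(n);o.append(cv2.resize(c["frame"][c_:d,a:b,::-1],None,fx=3.6,fy=3.6,interpolation=cv2.INTER_CUBIC))
cv2.imwrite("pics/c.png",np.hstack(o))
E
```

```text
(no output)
```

View pics/c.png

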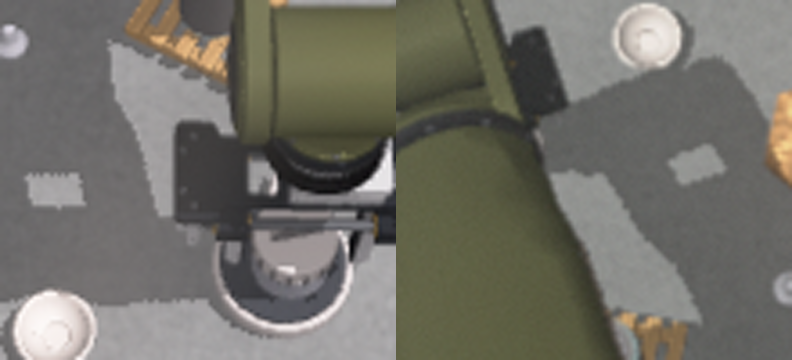

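The left half (scene) shows the box, cap at about (295,250), between the two fingers and well clear of the warmer rim. The arm hides it in the top half. I'll grip and lift.

>>> {"method": "jog_arm", "body": {
  "series": [
    [0,0,0,0,0,0,0.3],
    [0,0,0,0,0,0,0.4],
    [0,0,0,0,0,0,1],
    [0,0,0,0,0,0,1],
    [0,0,0,0,0,0,1],
    [0,0,0,0,0,0,1],
    [0,0,0,0,0,0,1],
    [0,0,0,0,0,0,1]
  ]
}}

```text
clock: 12.13
eef_pos: [635.5, 271.8, 56.9]
eef_rot: [3.142, -0.0, 0.333]
wrist_force: [0.1, 0.2, 2.7]
finger_gap: 59.5
finger_force: 15.0
```

>>> {"method": "jog_arm", "body": {
  "series": [
    [0,0,0,0,0,0,1],
    [0,0,0.1,0,0,0,1],
    [0,0,0.2,0,0,0,1],
    [0,0,0.3,0,0,0,1],
    [0,0,0.4,0,0,0,1],
    [0,0,0.4,0,0,0,1],
    [0,0,0.4,0,0,0,1]
  ]
}}

```text
clock: 12.72
eef_pos: [635.8, 271.9, 106.0]
eef_rot: [-3.142, -0.002, 0.333]
wrist_force: [-0.5, -0.1, -1.3]
finger_gap: 59.9
finger_force: 15.0
```

>>> {"method": "jog_arm", "body": {
  "series": [
    [0,-0.1,0,0,0,0,1],
    [0.02,-0.25,0,0,0,0,1],
    [0.04,-0.43,0,0,0,0,1],
    [0.04,-0.6,0,0,0,0,1],
    [0.04,-0.75,0,0,0,0,1],
    [0.04,-0.84,0,0,0,0,1],
    [0.04,-0.84,0,0,0,0,1]
  ]
}}

```text
clock: 13.3
eef_pos: [640.1, 168.5, 104.3]
eef_rot: [3.142, 0.001, 0.331]
wrist_force: [0.0, 0.2, -0.7]
finger_gap: 59.9
finger_force: 15.0
```

>>> {"method": "jog_arm", "body": {
  "series": [
    [0,-0.1,0,0,0,0,1],
    [0.02,-0.25,0,0,0,0,1],
    [0.04,-0.43,0,0,0,0,1],
    [0.04,-0.6,0,0,0,0,1],
    [0.04,-0.75,0,0,0,0,1],
    [0.04,-0.84,0,0,0,0,1],
    [0.04,-0.84,0,0,0,0,1]
  ]
}}

```text
clock: 13.88
eef_pos: [645.0, 68.6, 104.7]
eef_rot: [3.142, 0.0, 0.332]
wrist_force: [0.4, 0.3, -0.4]
finger_gap: 59.5
finger_force: 15.0
```

>>> {"method": "jog_arm", "body": {
  "series": [
    [0,-0.1,0,0,0,0,1],
    [0.02,-0.25,0,0,0,0,1],
    [0.04,-0.43,0,0,0,0,1],
    [0.04,-0.6,0,0,0,0,1],
    [0.04,-0.75,0,0,0,0,1],
    [0.04,-0.84,0,0,0,0,1],
    [0.04,-0.84,0,0,0,0,1],
    [0.04,-0.84,0,0,0,0,1]
  ]
}}

```text
clock: 14.55
eef_pos: [649.8, -30.2, 104.8]
eef_rot: [-3.141, -0.0, 0.333]
wrist_force: [0.8, 0.1, -1.3]
finger_gap: 59.7
finger_force: 15.0
```

>>> {"method": "jog_arm", "body": {
  "series": [
    [0,0,-0.08,0,0,0,1],
    [0,0,-0.16,0,0,0,1],
    [0,0,-0.23,0,0,0,1],
    [0,0,-0.29,0,0,0,1],
    [0,0,-0.33,0,0,0,1],
    [0,0,-0.36,0,0,0,1],
    [0,0,-0.37,0,0,0,1],
    [0,0,-0.37,0,0,0,1]
  ]
}}

```text
clock: 15.22
eef_pos: [649.8, -30.6, 60.2]
eef_rot: [-3.141, 0.0, 0.333]
wrist_force: [0.5, 0.0, -1.2]
finger_gap: 59.8
finger_force: 15.0
```

>>> {"method": "jog_arm", "body": {
  "series": [
    [0,0,-0.01,0,0,0,1],
    [0,0,-0.015,0,0,0,1],
    [0,0,-0.02,0,0,0,1],
    [0,0,-0.02,0,0,0,1],
    [0,0,-0.02,0,0,0,1]
  ]
}}

```text
clock: 15.63
eef_pos: [649.8, -30.6, 58.1]
eef_rot: [3.142, -0.0, 0.333]
wrist_force: [-0.0, 0.0, -1.5]
finger_gap: 59.7
finger_force: 15.0
```

Contact should come at about 56.5, so I'll lower about 1.5 mm.

>>> {"method": "jog_arm", "body": {
  "series": [
    [0,0,-0.005,0,0,0,1],
    [0,0,-0.01,0,0,0,1],
    [0,0,-0.013,0,0,0,1],
    [0,0,-0.013,0,0,0,1]
  ]
}}

```text
clock: 15.97
eef_pos: [649.9, -30.6, 56.9]
eef_rot: [3.141, -0.0, 0.333]
wrist_force: [-1.9, -0.7, 4.1]
finger_gap: 59.3
finger_force: 15.0
```

>>> {"method": "jog_arm", "body": {
  "series": [
    [0,0,0,0,0,0,0.35],
    [0,0,0,0,0,0,0.3],
    [0,0,0,0,0,0,0.15],
    [0,0,0,0,0,0,0],
    [0,0,0,0,0,0,0],
    [0,0,0,0,0,0,0],
    [0,0,0,0,0,0,0],
    [0,0,0,0,0,0,0]
  ]
}}

```text
clock: 16.63
eef_pos: [649.8, -30.6, 56.5]
eef_rot: [-3.142, 0.0, 0.333]
wrist_force: [0.0, -0.5, 0.2]
finger_gap: 94.0
finger_force: 0.0
```

>>> {"method": "jog_arm", "body": {
  "series": [
    [0,0,0.1,0,0,0,0],
    [0,0,0.3,0,0,0,0],
    [0,0,0.6,0,0,0,0],
    [0,0,1,0,0,0,0],
    [0,0,1,0,0,0,0],
    [0,0,1,0,0,0,0]
  ]
}}

```text
clock: 17.13
eef_pos: [651.1, -30.7, 181.0]
eef_rot: [3.139, -0.006, 0.333]
wrist_force: [0.2, 0.1, -0.7]
finger_gap: 94.0
finger_force: 0.0
```

>>> {"method": "jog_arm", "body": {
  "series": [
    [0,0,0.3,0,0,0,0],
    [-0.2,0.2,0.4,0,0,0,0],
    [-0.4,0.35,0.4,0,0,0,0],
    [-0.56,0.5,0.4,0,0,0,0],
    [-0.56,0.5,0.4,0,0,0,0],
    [-0.56,0.5,0.4,0,0,0,0]
  ]
}}

```text
clock: 17.63
eef_pos: [582.0, 30.0, 224.0]
eef_rot: [-3.141, 0.001, 0.335]
wrist_force: [0.3, -0.8, 0.6]
finger_gap: 94.0
finger_force: 0.0
```

>>> {"method": "jog_arm", "body": {
  "series": [
    [-0.3,0.26,0,0,0,0,0],
    [-0.56,0.5,0,0,0,0,0],
    [-0.56,0.5,0,0,0,0,0],
    [-0.56,0.5,0,0,0,0,0],
    [-0.56,0.5,0,0,0,0,0]
  ]
}}

```text
clock: 18.05
eef_pos: [516.2, 88.8, 224.3]
eef_rot: [3.141, 0.0, 0.333]
wrist_force: [-0.5, -0.4, 0.0]
finger_gap: 94.1
finger_force: 0.0
```

>>> {"method": "jog_arm", "body": {
  "series": [
    [-0.3,0.26,0,0,0,0,0],
    [-0.56,0.5,0,0,0,0,0],
    [-0.56,0.5,0,0,0,0,0],
    [-0.56,0.5,0,0,0,0,0],
    [-0.56,0.5,0,0,0,0,0],
    [-0.56,0.5,0,0,0,0,0]
  ]
}}

```text
clock: 18.55
eef_pos: [449.6, 148.3, 224.3]
eef_rot: [3.141, 0.0, 0.332]
wrist_force: [-0.2, 0.0, 0.3]
finger_gap: 94.1
finger_force: 0.0
```

```bash
python3 - <<'E'
from cell import manip
import cv2,numpy as np
c=manip.camera("scene");np.savez("s2.npz",**c);cv2.imwrite("pics/d.png",cv2.resize(c["frame"][130:290,95:325,::-1],None,fx=3.4,fy=3.4,interpolation=cv2.INTER_CUBIC))
s=manip.read_state();print(s["clock"],s["eef_pos"])
E
```

```text
18.6 [449.40372828 148.32892764 224.22811978]
```

View pics/d.png

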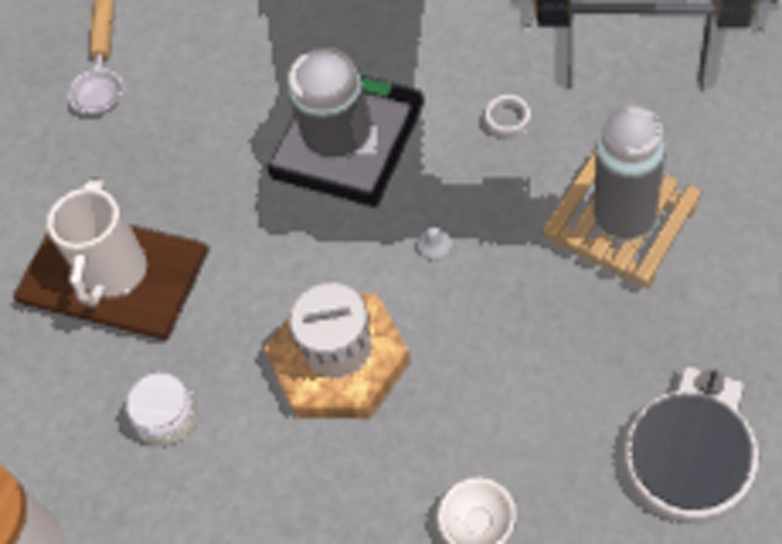

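The crop shows the box upright on the trivet, cap centre (330,312). The warmer is empty at (690,452) and the tall bottle is on the rack. I'll check the warmer and box positions, then descend on the tall bottle.

```bash
python3 - <<'E'
from h import *
S=np.load("s2.npz");h=cv2.cvtColor(S["frame"],cv2.COLOR_RGB2HSV).astype(int)
for n,m,r in(("warmer dark",h[...,2]<100,(278,320,243,284)),):
    w=plane(S,comp(m.astype(np.uint8),r),24).astype(np.float32);print(n,cv2.minEnclosingCircle(cv2.convexHull(w)),cv2.fitEllipse(w))
print("box",plane(S,[95+330/3.4,130+312/3.4],84))
E
```

```text
warmer dark ((636.4400024414062, 263.97509765625), 45.69498825073242) ((636.3714599609375, 263.9747619628906), (87.48995971679688, 89.07416534423828), 90.3412094116211)
box [[646.43024872 -29.33006809]]
```

>>> {"method": "jog_arm", "body": {
  "series": [
    [-0.02,0,-0.1,0,0,0,0],
    [-0.02,0,-0.3,0,0,0,0],
    [-0.02,0,-0.5,0,0,0,0],
    [-0.02,0,-0.7,0,0,0,0],
    [-0.02,0,-0.85,0,0,0,0],
    [-0.02,0,-0.97,0,0,0,0],
    [-0.02,0,-0.97,0,0,0,0.2],
    [-0.02,0,-0.97,0,0,0,0.25]
  ]
}}

```text
clock: 19.27
eef_pos: [446.3, 148.7, 107.8]
eef_rot: [-3.142, 0.001, 0.332]
wrist_force: [0.6, 0.0, 0.2]
finger_gap: 84.3
finger_force: 0.0
```

```bash
python3 - <<'E'
from cell import manip
import cv2,numpy as np
c=manip.camera("scene");cv2.imwrite("pics/e.png",cv2.resize(c["frame"][120:240,220:330,::-1],None,fx=4,fy=4,interpolation=cv2.INTER_CUBIC))
s=manip.read_state();print(s["clock"],s["eef_pos"],s["wrist_force"],s["finger_gap"])
E
```

```text
19.3167 [446.5825414  148.96354559 108.61840895] [-0.09795858 -0.19331508 -0.23560325] 80.10766060789406
```

View pics/e.png

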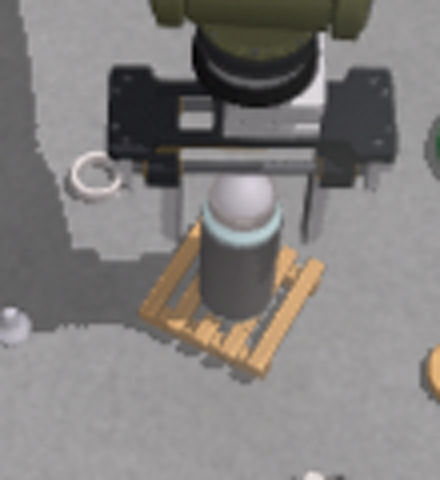

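The crop shows the tall bottle centred at (242,215) between the fingers at (172) and (312). I'll grip and lift.

>>> {"method": "jog_arm", "body": {
  "series": [
    [0,0,0,0,0,0,0.33],
    [0,0,0,0,0,0,0.38],
    [0,0,0,0,0,0,0.45],
    [0,0,0,0,0,0,1],
    [0,0,0,0,0,0,1],
    [0,0,0,0,0,0,1],
    [0,0,0,0,0,0,1],
    [0,0,0,0,0,0,1]
  ],
  "grip_force": 18
}}

```text
clock: 19.98
eef_pos: [446.1, 149.4, 108.5]
eef_rot: [3.141, -0.001, 0.333]
wrist_force: [1.4, -1.0, 4.8]
finger_gap: 53.8
finger_force: 18.0
```

>>> {"method": "jog_arm", "body": {
  "series": [
    [0,0,0,0,0,0,1],
    [0,0,0.1,0,0,0,1],
    [0,0,0.2,0,0,0,1],
    [0,0,0.3,0,0,0,1],
    [0,0,0.4,0,0,0,1],
    [0,0,0.4,0,0,0,1],
    [0,0,0.4,0,0,0,1],
    [0,0,0.4,0,0,0,1]
  ]
}}

```text
clock: 20.65
eef_pos: [445.4, 149.3, 155.2]
eef_rot: [-3.141, 0.001, 0.333]
wrist_force: [-0.6, -0.1, -1.9]
finger_gap: 53.6
finger_force: 17.9
```

>>> {"method": "jog_arm", "body": {
  "series": [
    [0.1,0.06,0,0,0,0,1],
    [0.25,0.15,0,0,0,0,1],
    [0.4,0.24,0,0,0,0,1],
    [0.55,0.34,0,0,0,0,1],
    [0.7,0.42,0,0,0,0,1],
    [0.79,0.48,0,0,0,0,1],
    [0.79,0.48,0,0,0,0,1]
  ]
}}

```text
clock: 21.23
eef_pos: [541.4, 207.7, 154.4]
eef_rot: [-3.141, 0.002, 0.334]
wrist_force: [-0.4, 0.0, -1.5]
finger_gap: 53.6
finger_force: 17.9
```

>>> {"method": "jog_arm", "body": {
  "series": [
    [0.1,0.06,0,0,0,0,1],
    [0.25,0.15,0,0,0,0,1],
    [0.4,0.24,0,0,0,0,1],
    [0.55,0.34,0,0,0,0,1],
    [0.7,0.42,0,0,0,0,1],
    [0.79,0.48,0,0,0,0,1],
    [0.79,0.48,0,0,0,0,1],
    [0.79,0.48,0,0,0,0,1]
  ]
}}

```text
clock: 21.9
eef_pos: [634.7, 264.2, 154.7]
eef_rot: [3.142, 0.002, 0.333]
wrist_force: [-0.0, -0.6, -2.0]
finger_gap: 53.9
finger_force: 17.9
```

>>> {"method": "jog_arm", "body": {
  "series": [
    [0,0,-0.08,0,0,0,1],
    [0,0,-0.16,0,0,0,1],
    [0,0,-0.23,0,0,0,1],
    [0,0,-0.29,0,0,0,1],
    [0,0,-0.32,0,0,0,1],
    [0,0,-0.35,0,0,0,1],
    [0,0,-0.36,0,0,0,1],
    [0,0,-0.36,0,0,0,1]
  ]
}}

```text
clock: 22.57
eef_pos: [635.4, 264.6, 112.7]
eef_rot: [-3.142, 0.0, 0.333]
wrist_force: [0.5, -0.7, -2.1]
finger_gap: 54.0
finger_force: 17.9
```

>>> {"method": "jog_arm", "body": {
  "series": [
    [0,0,-0.01,0,0,0,1],
    [0,0,-0.01,0,0,0,1],
    [0,0,-0.01,0,0,0,1]
  ]
}}

```text
clock: 22.82
eef_pos: [635.5, 264.6, 111.9]
eef_rot: [-3.142, -0.0, 0.333]
wrist_force: [-1.1, -0.5, -1.8]
finger_gap: 53.6
finger_force: 17.9
```

>>> {"method": "jog_arm", "body": {
  "series": [
    [0,0,-0.01,0,0,0,1],
    [0,0,-0.02,0,0,0,1],
    [0,0,-0.02,0,0,0,1],
    [0,0,-0.02,0,0,0,1]
  ]
}}

```text
clock: 23.15
eef_pos: [635.4, 264.5, 109.2]
eef_rot: [3.142, 0.0, 0.333]
wrist_force: [-0.6, 0.1, -1.9]
finger_gap: 53.7
finger_force: 17.9
```

>>> {"method": "jog_arm", "body": {
  "series": [
    [0,0,-0.005,0,0,0,1],
    [0,0,-0.008,0,0,0,1],
    [0,0,-0.008,0,0,0,1],
    [0,0,-0.008,0,0,0,1]
  ]
}}

```text
clock: 23.48
eef_pos: [635.5, 264.6, 108.6]
eef_rot: [-3.142, -0.001, 0.333]
wrist_force: [-0.7, -1.1, 1.6]
finger_gap: 53.6
finger_force: 18.0
```

Contact. I'll release, rise and move to the short bottle at (454,-122).

>>> {"method": "jog_arm", "body": {
  "series": [
    [0,0,-0.003,0,0,0,0.4],
    [0,0,-0.003,0,0,0,0.35],
    [0,0,-0.003,0,0,0,0.2],
    [0,0,0,0,0,0,0],
    [0,0,0,0,0,0,0],
    [0,0,0,0,0,0,0],
    [0,0,0,0,0,0,0],
    [0,0,0,0,0,0,0]
  ]
}}

```text
clock: 24.15
eef_pos: [635.4, 264.6, 108.3]
eef_rot: [-3.142, -0.0, 0.333]
wrist_force: [-0.2, -0.3, 0.1]
finger_gap: 93.5
finger_force: 0.0
```

>>> {"method": "jog_arm", "body": {
  "series": [
    [0,0,0.1,0,0,0,0],
    [0,0,0.3,0,0,0,0],
    [0,0,0.6,0,0,0,0],
    [0,0,0.9,0,0,0,0],
    [0,0,1,0,0,0,0],
    [0,0,1,0,0,0,0],
    [0,0,1,0,0,0,0]
  ]
}}

```text
clock: 24.73
eef_pos: [635.4, 264.6, 228.7]
eef_rot: [-3.142, -0.001, 0.333]
wrist_force: [-0.6, -0.2, -0.5]
finger_gap: 94.1
finger_force: 0.0
```

>>> {"method": "jog_arm", "body": {
  "series": [
    [-0.1,-0.2,0,0,0,0,0],
    [-0.25,-0.5,0,0,0,0,0],
    [-0.38,-0.81,0,0,0,0,0],
    [-0.38,-0.81,0,0,0,0,0],
    [-0.38,-0.81,0,0,0,0,0]
  ]
}}

```text
clock: 25.15
eef_pos: [589.1, 165.9, 227.2]
eef_rot: [-3.141, 0.002, 0.331]
wrist_force: [1.1, 0.0, 0.4]
finger_gap: 94.2
finger_force: 0.0
```

>>> {"method": "jog_arm", "body": {
  "series": [
    [-0.13,-0.3,0,0,0,0,0],
    [-0.25,-0.6,0,0,0,0,0],
    [-0.38,-0.81,0,0,0,0,0],
    [-0.38,-0.81,0,0,0,0,0],
    [-0.38,-0.81,0,0,0,0,0]
  ]
}}

```text
clock: 25.57
eef_pos: [544.2, 70.1, 227.8]
eef_rot: [-3.141, 0.001, 0.332]
wrist_force: [0.6, -0.1, -1.2]
finger_gap: 94.1
finger_force: 0.0
```

>>> {"method": "jog_arm", "body": {
  "series": [
    [-0.13,-0.3,0,0,0,0,0],
    [-0.25,-0.6,0,0,0,0,0],
    [-0.38,-0.81,0,0,0,0,0],
    [-0.38,-0.81,0,0,0,0,0],
    [-0.38,-0.81,0,0,0,0,0]
  ]
}}

```text
clock: 25.98
eef_pos: [499.1, -26.8, 228.0]
eef_rot: [-3.141, 0.0, 0.333]
wrist_force: [0.9, -0.9, -0.4]
finger_gap: 94.2
finger_force: 0.0
```

>>> {"method": "jog_arm", "body": {
  "series": [
    [-0.13,-0.3,0,0,0,0,0],
    [-0.25,-0.6,0,0,0,0,0],
    [-0.38,-0.81,0,0,0,0,0],
    [-0.38,-0.81,0,0,0,0,0],
    [-0.38,-0.81,0,0,0,0,0],
    [-0.38,-0.81,0,0,0,0,0]
  ]
}}

```text
clock: 26.48
eef_pos: [454.1, -123.0, 228.1]
eef_rot: [-3.141, -0.0, 0.335]
wrist_force: [-0.3, -0.1, 0.0]
finger_gap: 94.0
finger_force: 0.0
```

```bash
python3 - <<'E'
from cell import manip
import cv2,numpy as np
c=manip.camera("scene");np.savez("s3.npz",**c);cv2.imwrite("pics/f.png",cv2.resize(c["frame"][130:290,95:325,::-1],None,fx=3.4,fy=3.4,interpolation=cv2.INTER_CUBIC))
s=manip.read_state();print(s["clock"],s["eef_pos"])
E
```

```text
26.5333 [ 453.99648892 -122.88206488  228.10178556]
```

View pics/f.png

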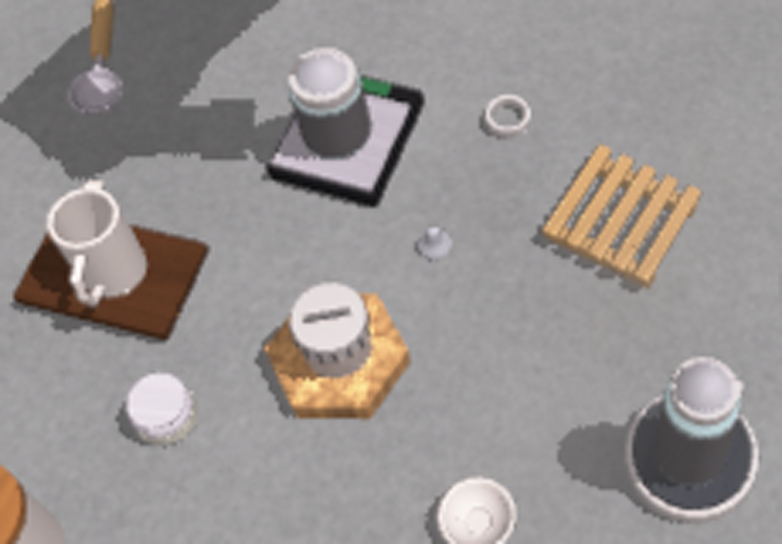

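The crop shows the tall bottle upright on the warmer at (700,430) and the empty rack at (622,215). The short bottle is on the scale at (330,100). I'll re-measure the rack and descend on the short bottle.

```bash
python3 - <<'E'
from h import *
S=np.load("s3.npz");h=cv2.cvtColor(S["frame"],cv2.COLOR_RGB2HSV).astype(int)
m=((h[...,0]<25)&(h[...,1]>75)).astype(np.uint8);x=m*0;x[170:218,250:305]=m[170:218,250:305]
w=plane(S,cv2.findNonZero(x)[:,0],24).astype(np.float32);print("rack",cv2.minAreaRect(w))
print("tall collar",plane(S,[95+704/3.4,130+390/3.4],140.3),"ref before",plane(S,[280.8,169.7],140.3))
E
```

```text
rack ((448.662109375, 145.8328094482422), (103.38617706298828, 106.56510925292969), 80.20799255371094)
tall collar [[635.8290984  264.29938365]] ref before [[446.81407819 149.4498662 ]]
```

>>> {"method": "jog_arm", "body": {
  "series": [
    [0,0,-0.2,0,0,0,0],
    [0,0,-0.5,0,0,0,0],
    [0,0,-0.8,0,0,0,0],
    [0,0,-1,0,0,0,0],
    [0,0,-1,0,0,0,0],
    [0,0,-1,0,0,0,0]
  ]
}}

```text
clock: 27.03
eef_pos: [453.4, -123.2, 108.2]
eef_rot: [-3.14, 0.001, 0.335]
wrist_force: [0.4, 0.1, 1.0]
finger_gap: 94.2
finger_force: 0.0
```

>>> {"method": "jog_arm", "body": {
  "series": [
    [0,0,-0.1,0,0,0,0],
    [0,0,-0.2,0,0,0,0],
    [0,0,-0.3,0,0,0,0],
    [0,0,-0.33,0,0,0,0],
    [0,0,-0.33,0,0,0,0.15],
    [0,0,-0.33,0,0,0,0.2],
    [0,0,-0.33,0,0,0,0.2]
  ]
}}

```text
clock: 27.62
eef_pos: [453.8, -124.3, 70.0]
eef_rot: [3.14, -0.001, 0.334]
wrist_force: [0.3, 0.1, -0.4]
finger_gap: 77.8
finger_force: 0.0
```

```bash
python3 - <<'E'
from cell import manip
import cv2,numpy as np
c=manip.camera("scene");cv2.imwrite("pics/g.png",cv2.resize(c["frame"][110:210,140:240,::-1],None,fx=4,fy=4,interpolation=cv2.INTER_CUBIC))
s=manip.read_state();print(s["clock"],s["eef_pos"],s["wrist_force"],s["finger_gap"])
E
```

```text
27.6667 [ 453.62682142 -124.34395713   69.81208833] [-0.11036458 -0.348114    0.27150494] 75.85709880421247
```

View pics/g.png

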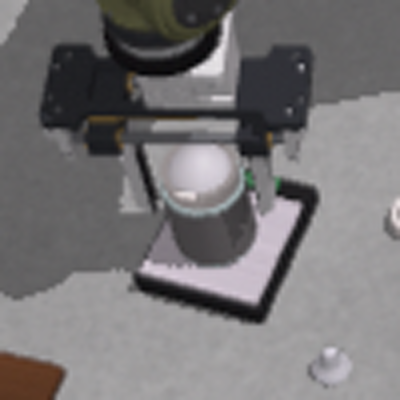

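The crop shows the short bottle, dome at (203,175), between the fingers at (135) and (265). I'll grip, lift and carry it to the rack at (447,146.5).

>>> {"method": "jog_arm", "body": {
  "series": [
    [0,0,0,0,0,0,0.25],
    [0,0,0,0,0,0,0.3],
    [0,0,0,0,0,0,0.35],
    [0,0,0,0,0,0,1],
    [0,0,0,0,0,0,1],
    [0,0,0,0,0,0,1],
    [0,0,0,0,0,0,1],
    [0,0,0,0,0,0,1]
  ]
}}

```text
clock: 28.33
eef_pos: [453.1, -124.3, 68.9]
eef_rot: [3.141, -0.0, 0.333]
wrist_force: [-1.2, 1.0, 5.7]
finger_gap: 61.6
finger_force: 18.0
```

>>> {"method": "jog_arm", "body": {
  "series": [
    [0,0,0,0,0,0,1],
    [0,0,0.1,0,0,0,1],
    [0,0,0.2,0,0,0,1],
    [0,0,0.3,0,0,0,1],
    [0,0,0.4,0,0,0,1],
    [0,0,0.4,0,0,0,1],
    [0,0,0.4,0,0,0,1],
    [0,0,0.4,0,0,0,1]
  ]
}}

```text
clock: 29.0
eef_pos: [452.7, -124.1, 115.9]
eef_rot: [-3.141, 0.001, 0.333]
wrist_force: [0.1, 0.4, -1.0]
finger_gap: 61.7
finger_force: 18.0
```

>>> {"method": "jog_arm", "body": {
  "series": [
    [0,0.1,0,0,0,0,1],
    [0,0.25,0,0,0,0,1],
    [-0.015,0.42,0,0,0,0,1],
    [-0.015,0.58,0,0,0,0,1],
    [-0.015,0.69,0,0,0,0,1],
    [-0.015,0.75,0,0,0,0,1],
    [-0.015,0.75,0,0,0,0,1]
  ]
}}

```text
clock: 29.58
eef_pos: [450.9, -32.8, 116.2]
eef_rot: [-3.141, 0.001, 0.335]
wrist_force: [0.7, 0.0, -0.9]
finger_gap: 61.8
finger_force: 18.0
```

>>> {"method": "jog_arm", "body": {
  "series": [
    [0,0.1,0,0,0,0,1],
    [0,0.25,0,0,0,0,1],
    [-0.015,0.42,0,0,0,0,1],
    [-0.015,0.58,0,0,0,0,1],
    [-0.015,0.69,0,0,0,0,1],
    [-0.015,0.75,0,0,0,0,1],
    [-0.015,0.75,0,0,0,0,1]
  ]
}}

```text
clock: 30.17
eef_pos: [449.4, 56.3, 116.5]
eef_rot: [-3.141, 0.0, 0.334]
wrist_force: [0.8, -0.6, -1.8]
finger_gap: 61.6
finger_force: 18.0
```

>>> {"method": "jog_arm", "body": {
  "series": [
    [0,0.1,0,0,0,0,1],
    [0,0.25,0,0,0,0,1],
    [-0.015,0.42,0,0,0,0,1],
    [-0.015,0.58,0,0,0,0,1],
    [-0.015,0.69,0,0,0,0,1],
    [-0.015,0.75,0,0,0,0,1],
    [-0.015,0.75,0,0,0,0,1],
    [-0.015,0.75,0,0,0,0,1]
  ]
}}

```text
clock: 30.83
eef_pos: [447.7, 145.1, 116.6]
eef_rot: [3.141, 0.0, 0.333]
wrist_force: [0.3, -0.6, -2.3]
finger_gap: 61.6
finger_force: 18.0
```

>>> {"method": "jog_arm", "body": {
  "series": [
    [0,0,-0.08,0,0,0,1],
    [0,0,-0.16,0,0,0,1],
    [0,0,-0.23,0,0,0,1],
    [0,0,-0.29,0,0,0,1],
    [0,0,-0.32,0,0,0,1],
    [0,0,-0.35,0,0,0,1],
    [0,0,-0.36,0,0,0,1],
    [0,0,-0.36,0,0,0,1]
  ]
}}

```text
clock: 31.5
eef_pos: [447.6, 145.8, 73.3]
eef_rot: [-3.142, 0.0, 0.333]
wrist_force: [-0.1, 0.5, -1.0]
finger_gap: 61.9
finger_force: 18.0
```

>>> {"method": "jog_arm", "body": {
  "series": [
    [0,0,-0.01,0,0,0,1],
    [0,0,-0.01,0,0,0,1],
    [0,0,-0.01,0,0,0,1]
  ]
}}

```text
clock: 31.75
eef_pos: [447.7, 145.8, 72.5]
eef_rot: [3.142, -0.0, 0.333]
wrist_force: [0.4, 0.8, -1.3]
finger_gap: 61.8
finger_force: 18.0
```

>>> {"method": "jog_arm", "body": {
  "series": [
    [0,0,-0.01,0,0,0,1],
    [0,0,-0.02,0,0,0,1],
    [0,0,-0.025,0,0,0,1],
    [0,0,-0.025,0,0,0,1],
    [0,0,-0.025,0,0,0,1]
  ]
}}

```text
clock: 32.17
eef_pos: [447.6, 145.7, 69.3]
eef_rot: [-3.142, 0.0, 0.333]
wrist_force: [0.1, 0.7, -1.4]
finger_gap: 62.2
finger_force: 18.0
```

>>> {"method": "jog_arm", "body": {
  "series": [
    [0,0,-0.004,0,0,0,1],
    [0,0,-0.007,0,0,0,1],
    [0,0,-0.007,0,0,0,1],
    [0,0,-0.007,0,0,0,1]
  ]
}}

```text
clock: 32.5
eef_pos: [447.7, 145.8, 68.9]
eef_rot: [3.142, -0.0, 0.333]
wrist_force: [-2.5, -1.1, 6.0]
finger_gap: 62.1
finger_force: 18.0
```

>>> {"method": "jog_arm", "body": {
  "series": [
    [0,0,0,0,0,0,0.32],
    [0,0,0,0,0,0,0.28],
    [0,0,0,0,0,0,0.15],
    [0,0,0,0,0,0,0],
    [0,0,0,0,0,0,0],
    [0,0,0,0,0,0,0],
    [0,0,0,0,0,0,0],
    [0,0,0,0,0,0,0]
  ]
}}

```text
clock: 33.17
eef_pos: [447.6, 145.8, 68.5]
eef_rot: [-3.142, -0.0, 0.333]
wrist_force: [-0.3, 0.6, -0.3]
finger_gap: 94.0
finger_force: 0.0
```

>>> {"method": "jog_arm", "body": {
  "series": [
    [0,0,0.1,0,0,0,0],
    [0,0,0.3,0,0,0,0],
    [0,0,0.6,0,0,0,0],
    [0,0,0.9,0,0,0,0],
    [0,0,1,0,0,0,0],
    [0,0,1,0,0,0,0],
    [0,0,1,0,0,0,0]
  ]
}}

```text
clock: 33.75
eef_pos: [447.6, 145.8, 188.5]
eef_rot: [3.142, -0.001, 0.333]
wrist_force: [0.6, -0.7, -0.6]
finger_gap: 94.1
finger_force: 0.0
```

>>> {"method": "jog_arm", "body": {
  "series": [
    [0.1,-0.2,0,0,0,0,0],
    [0.25,-0.5,0,0,0,0,0],
    [0.415,-0.81,0,0,0,0,0],
    [0.415,-0.81,0,0,0,0,0],
    [0.415,-0.81,0,0,0,0,0]
  ]
}}

```text
clock: 34.17
eef_pos: [497.2, 47.1, 186.5]
eef_rot: [-3.141, 0.003, 0.33]
wrist_force: [-0.7, -0.1, -1.2]
finger_gap: 93.9
finger_force: 0.0
```

>>> {"method": "jog_arm", "body": {
  "series": [
    [0.15,-0.3,0,0,0,0,0],
    [0.3,-0.6,0,0,0,0,0],
    [0.415,-0.81,0,0,0,0,0],
    [0.415,-0.81,0,0,0,0,0],
    [0.415,-0.81,0,0,0,0,0]
  ]
}}

```text
clock: 34.58
eef_pos: [546.8, -48.4, 187.0]
eef_rot: [-3.14, 0.002, 0.332]
wrist_force: [0.0, 0.6, -1.0]
finger_gap: 94.2
finger_force: 0.0
```

>>> {"method": "jog_arm", "body": {
  "series": [
    [0.15,-0.3,0,0,0,0,0],
    [0.3,-0.6,0,0,0,0,0],
    [0.415,-0.81,0,0,0,0,0],
    [0.415,-0.81,0,0,0,0,0],
    [0.415,-0.81,0,0,0,0,0]
  ]
}}

```text
clock: 35.0
eef_pos: [596.8, -144.9, 187.4]
eef_rot: [-3.14, 0.001, 0.333]
wrist_force: [0.5, -0.8, 0.8]
finger_gap: 94.0
finger_force: 0.0
```

>>> {"method": "jog_arm", "body": {
  "series": [
    [0.15,-0.3,0,0,0,0,0],
    [0.3,-0.6,0,0,0,0,0],
    [0.415,-0.81,0,0,0,0,0],
    [0.415,-0.81,0,0,0,0,0],
    [0.415,-0.81,0,0,0,0,0],
    [0.415,-0.81,0,0,0,0,0],
    [0.415,-0.81,0,0,0,0,0]
  ]
}}

```text
clock: 35.58
eef_pos: [646.8, -240.9, 188.9]
eef_rot: [-3.141, -0.0, 0.335]
wrist_force: [0.3, -0.0, 0.2]
finger_gap: 93.9
finger_force: 0.0
```

```bash
python3 - <<'E'
from cell import manip
import cv2,numpy as np
c=manip.camera("scene");np.savez("s4.npz",**c);cv2.imwrite("pics/i.png",cv2.resize(c["frame"][130:290,95:325,::-1],None,fx=3.4,fy=3.4,interpolation=cv2.INTER_CUBIC))
s=manip.read_state();print(s["clock"],s["eef_pos"])
E
```

```text
35.6333 [ 646.78368609 -241.1709279   189.02971733]
```

View pics/i.png

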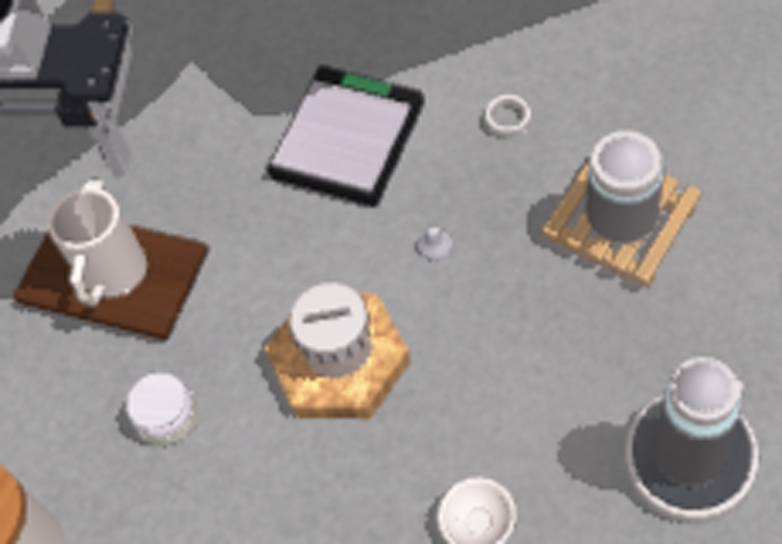

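The crop shows the short bottle upright on the rack at (625,185). The scale platform is empty and fully visible at (345,135), and the jug is on the board. I'll re-measure the platform and grasp the jug.

```bash
python3 - <<'E'
from h import *
S=np.load("s4.npz");h=cv2.cvtColor(S["frame"],cv2.COLOR_RGB2HSV).astype(int)
m=((h[...,0]>125)&(h[...,0]<172)&(h[...,1]>8)&(h[...,2]>90)).astype(np.uint8)
w=plane(S,comp(m,(170,222,148,192)),24).astype(np.float32);print("plat",cv2.minAreaRect(w))
print("short cap",plane(S,[95+626/3.4,130+162/3.4],99.2))
print("jug rim",plane(S,[95+85/3.4,130+225/3.4],107))
E
```

```text
plat ((455.56524658203125, -119.56024169921875), (98.79236602783203, 99.62662506103516), 2.7936644554138184)
short cap [[446.39759221 146.32891963]]
jug rim [[ 651.58208594 -236.83526821]]
```

>>> {"method": "jog_arm", "body": {
  "series": [
    [0,0,-0.1,0,0,0,0],
    [0,0,-0.3,0,0,0,0],
    [0,0,-0.5,0,0,0,0],
    [0,0,-0.7,0,0,0,0],
    [0,0,-0.85,0,0,0,0],
    [0,0,-1,0,0,0,0],
    [0,0,-1,0,0,0,0],
    [0,0,-1,0,0,0,0.2]
  ]
}}

```text
clock: 36.3
eef_pos: [646.3, -242.4, 67.7]
eef_rot: [-3.14, 0.001, 0.334]
wrist_force: [0.1, 0.1, 0.8]
finger_gap: 89.9
finger_force: 0.0
```

>>> {"method": "jog_arm", "body": {
  "series": [
    [0,0,0,0,0,0,0.3],
    [0,0,0,0,0,0,0.38],
    [0,0,0,0,0,0,0.45],
    [0,0,0,0,0,0,1],
    [0,0,0,0,0,0,1],
    [0,0,0,0,0,0,1],
    [0,0,0,0,0,0,1],
    [0,0,0,0,0,0,1]
  ],
  "grip_force": 20
}}

```text
clock: 36.97
eef_pos: [647.0, -243.0, 68.9]
eef_rot: [3.141, -0.0, 0.333]
wrist_force: [-2.6, 1.2, 4.5]
finger_gap: 54.8
finger_force: 19.9
```

>>> {"method": "jog_arm", "body": {
  "series": [
    [0,0,0,0,0,0,1],
    [0,0,0.1,0,0,0,1],
    [0,0,0.2,0,0,0,1],
    [0,0,0.3,0,0,0,1],
    [0,0,0.4,0,0,0,1],
    [0,0,0.4,0,0,0,1],
    [0,0,0.4,0,0,0,1],
    [0,0,0.4,0,0,0,1]
  ]
}}

```text
clock: 37.63
eef_pos: [646.6, -242.9, 116.1]
eef_rot: [-3.141, 0.001, 0.333]
wrist_force: [-0.5, 0.2, -2.4]
finger_gap: 54.8
finger_force: 19.9
```

>>> {"method": "jog_arm", "body": {
  "series": [
    [-0.1,0.06,0,0,0,0,1],
    [-0.25,0.16,0,0,0,0,1],
    [-0.4,0.26,0,0,0,0,1],
    [-0.55,0.36,0,0,0,0,1],
    [-0.7,0.45,0,0,0,0,1],
    [-0.8,0.515,0,0,0,0,1],
    [-0.8,0.515,0,0,0,0,1]
  ]
}}

```text
clock: 38.22
eef_pos: [549.0, -179.9, 116.0]
eef_rot: [-3.14, 0.001, 0.334]
wrist_force: [0.1, -0.2, -2.9]
finger_gap: 54.7
finger_force: 19.9
```

>>> {"method": "jog_arm", "body": {
  "series": [
    [-0.1,0.06,0,0,0,0,1],
    [-0.25,0.16,0,0,0,0,1],
    [-0.4,0.26,0,0,0,0,1],
    [-0.55,0.36,0,0,0,0,1],
    [-0.7,0.45,0,0,0,0,1],
    [-0.8,0.515,0,0,0,0,1],
    [-0.8,0.515,0,0,0,0,1],
    [-0.8,0.515,0,0,0,0,1]
  ]
}}

```text
clock: 38.88
eef_pos: [455.4, -119.7, 116.6]
eef_rot: [3.141, -0.0, 0.334]
wrist_force: [-0.2, 0.7, -2.3]
finger_gap: 54.6
finger_force: 19.9
```

>>> {"method": "jog_arm", "body": {
  "series": [
    [0,0,-0.08,0,0,0,1],
    [0,0,-0.16,0,0,0,1],
    [0,0,-0.23,0,0,0,1],
    [0,0,-0.29,0,0,0,1],
    [0,0,-0.32,0,0,0,1],
    [0,0,-0.35,0,0,0,1],
    [0,0,-0.36,0,0,0,1],
    [0,0,-0.36,0,0,0,1]
  ]
}}

```text
clock: 39.55
eef_pos: [454.8, -119.5, 73.1]
eef_rot: [-3.141, 0.0, 0.333]
wrist_force: [-0.1, 0.1, -1.8]
finger_gap: 54.7
finger_force: 19.9
```

>>> {"method": "jog_arm", "body": {
  "series": [
    [0,0,-0.01,0,0,0,1],
    [0,0,-0.01,0,0,0,1],
    [0,0,-0.01,0,0,0,1]
  ]
}}

```text
clock: 39.8
eef_pos: [454.9, -119.5, 72.3]
eef_rot: [3.141, -0.0, 0.333]
wrist_force: [-0.4, -0.5, -2.3]
finger_gap: 55.1
finger_force: 19.9
```

>>> {"method": "jog_arm", "body": {
  "series": [
    [0,0,-0.01,0,0,0,1],
    [0,0,-0.02,0,0,0,1],
    [0,0,-0.023,0,0,0,1],
    [0,0,-0.023,0,0,0,1],
    [0,0,-0.023,0,0,0,1]
  ]
}}

```text
clock: 40.22
eef_pos: [454.8, -119.4, 69.3]
eef_rot: [-3.142, 0.0, 0.333]
wrist_force: [-0.3, -0.2, -2.1]
finger_gap: 54.8
finger_force: 19.9
```

>>> {"method": "jog_arm", "body": {
  "series": [
    [0,0,-0.004,0,0,0,1],
    [0,0,-0.007,0,0,0,1],
    [0,0,-0.007,0,0,0,1],
    [0,0,-0.007,0,0,0,1]
  ]
}}

```text
clock: 40.55
eef_pos: [454.9, -119.5, 68.8]
eef_rot: [3.141, -0.0, 0.333]
wrist_force: [-3.5, 1.4, 5.2]
finger_gap: 54.9
finger_force: 19.9
```

>>> {"method": "jog_arm", "body": {
  "series": [
    [0,0,0,0,0,0,0.4],
    [0,0,0,0,0,0,0.35],
    [0,0,0,0,0,0,0.2],
    [0,0,0,0,0,0,0],
    [0,0,0,0,0,0,0],
    [0,0,0,0,0,0,0],
    [0,0,0,0,0,0,0],
    [0,0,0,0,0,0,0]
  ]
}}

```text
clock: 41.22
eef_pos: [454.8, -119.4, 68.5]
eef_rot: [-3.142, 0.0, 0.333]
wrist_force: [0.4, -0.2, -0.4]
finger_gap: 93.0
finger_force: 0.0
```

>>> {"method": "jog_arm", "body": {
  "series": [
    [0,0,0.1,0,0,0,0],
    [0,0,0.3,0,0,0,0],
    [0,0,0.6,0,0,0,0],
    [0,0,0.9,0,0,0,0],
    [0,0,1,0,0,0,0],
    [0,0,1,0,0,0,0],
    [0,0,1,0,0,0,0]
  ]
}}

```text
clock: 41.8
eef_pos: [454.8, -119.4, 188.4]
eef_rot: [3.141, -0.001, 0.333]
wrist_force: [-0.2, 0.2, -0.9]
finger_gap: 93.9
finger_force: 0.0
```

>>> {"method": "jog_arm", "body": {
  "series": [
    [-0.2,-0.3,0,0,0,0,0],
    [-0.5,-0.6,0,0,0,0,0],
    [-0.8,-0.9,0,0,0,0,0],
    [-0.8,-1,0,0,0,0,0],
    [-0.8,-1,0,0,0,0,0],
    [-0.8,-1,0,0,0,0,0]
  ]
}}

```text
clock: 42.3
eef_pos: [357.9, -239.9, 187.2]
eef_rot: [-3.14, 0.001, 0.33]
wrist_force: [-0.1, 0.7, 0.3]
finger_gap: 93.9
finger_force: 0.0
```

>>> {"method": "jog_arm", "body": {
  "series": [
    [-0.2,-0.3,0,0,0,0,0],
    [-0.4,-0.6,0,0,0,0,0],
    [-0.6,-0.9,0,0,0,0,0],
    [-0.6,-1,0,0,0,0,0],
    [-0.6,-1,0,0,0,0,0],
    [-0.6,-1,0,0,0,0,0]
  ]
}}

```text
clock: 42.8
eef_pos: [287.2, -358.8, 187.4]
eef_rot: [-3.139, 0.0, 0.333]
wrist_force: [-0.4, 0.7, -0.1]
finger_gap: 94.1
finger_force: 0.0
```

```bash
python3 - <<'E'
from cell import manip
import cv2,numpy as np
o=[]
for n,(a,b,c_,d) in(("scene",(150,330,130,290)),("top",(150,350,110,250))):
    c=manip.camera(n);np.savez(n+"9.npz",**c);o.append(cv2.resize(c["frame"][c_:d,a:b,::-1],None,fx=2,fy=2,interpolation=cv2.INTER_CUBIC))
h=max(i.shape[0] for i in o);o=[cv2.copyMakeBorder(i,0,h-i.shape[0],0,0,0) for i in o]
cv2.imwrite("pics/z.png",np.hstack(o))
s=manip.read_state();print(s["clock"],s["eef_pos"],s["finger_gap"])
E
```

```text
42.9 [ 287.5793918  -358.13910198  187.81777392] 94.35079944787421
```

View pics/z.png

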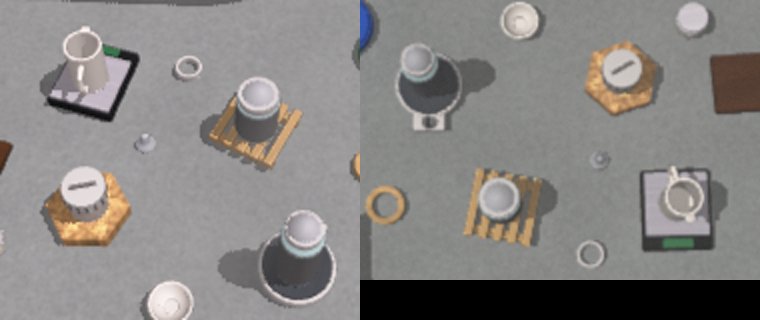

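Both views show all four things upright on their new stands. I'll check the positions numerically.

```bash
python3 - <<'E'
from h import *
T,S=np.load("top9.npz"),np.load("scene9.npz")
for n,a,b,g in(("jug",(684,198),(84,47),(455,-118)),("box",(622,70),(84,187),(650,-30)),("tall",(418,60),(303,232),(635,264.5)),("short",(499,198),(259,97),(447,146.5))):
    print(n,tri(T,(150+(a[0]-360)/2,110+a[1]/2),S,(150+b[0]/2,130+b[1]/2)),"goal",g)
E
```

```text
jug (array([ 452.4, -118.8,  100.1]), array([0.2, 0.4])) goal (455, -118)
box (array([647.2, -30.7,  74.2]), array([0., 0.])) goal (650, -30)
tall (array([639.8, 264.7, 141.6]), array([0.2, 0.3])) goal (635, 264.5)
short (array([448.3, 147.6,  98.3]), array([0.1, 0.2])) goal (447, 146.5)
```

```bash
python3 -c "
from cell import manip
print(manip.sign_off())"
```

```text
the job is handed in; nothing more can be done
None
```

All four things are upright on their assigned stands, each measured within about 5 mm of the middle; the job was handed in at about 43 s of the 141 s allowed, but sign-off returned no verdict.

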